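Square up a breaker row in the assembly jig

TASK

Get the three breakers in the assembly jig ready for mounting: nudge each one up against the long fence so that they stand straight in an even row, and wind the handwheel clockwise until the slide's lug touches its stop block, closing the row against the end stop. Move the slide with the handwheel only, and leave the tape roll, the black adapter box and the screwdriver around the jig where they are.

Things in the scene. Friction and masses are not known exactly. Their poses are not given: they have to be found in the camera images.
- jig: Fixed aluminium jig bed, 16 mm thick. Origin on the table under it; x points away from the robot, y along the bed, z up. Spans x -85..85, y -160..225 mm. End stop: dark block across the bed, face at y -130, 50 mm above the bed. Fence: steel strip, inner face at x +45, 26 mm above the bed, y -130..110. Near side (-x) open. Gearbox at y 137..193, 60 mm above the bed, carries the handwheel.
- slide: Steel slide: pusher plate 80 mm wide (jig x -40..40), 16 mm thick, 49 mm above the bed, a block behind it. Origin on the bed at the pusher face; axes as the jig. At jig y 60 mm fully open, -20 mm when its lug touches the stop block. Driven by the handwheel through a rack, 6.7 mm per rad (42 mm a turn) towards the end stop; too stiff to push by hand.
- wheel (a joint): Handwheel angle in rad, growing clockwise seen from above, which closes the slide (travel from fully open = 6.7 mm x angle; 11.94 at the stop). Vertical axis, needs about 0.2 N m, stays where it is left. Ring wheel, 114 mm outer diameter, rim top 98 mm above the table.
- wheel_axis (a point): Point on the handwheel's axis, fixed on the jig, 98 mm above the table, at jig x 0, y 165 mm.
- crank_grip (a point): Grip point on the axis of the black upright crank handle, which spins freely on its pin 50 mm from the wheel axis. Handle 22 mm diameter, 50 mm tall, from 101 to 151 mm above the table; this point is at 131 mm.
- lug_face (a point): Centre of the face of the slide's lug that meets the stop block, outside (far side of) the fence, 36 mm above the table.
- stop_face (a point): Centre of the stop block's face that the lug meets, outside the fence, jig x 73, y -20 mm.
- breaker1: Loose white DIN-rail circuit breaker standing on the jig bed, nearest the end stop. 80 mm long (x) x 36 mm wide (y) x 44 mm high, with a 45 mm long nose up to 60 mm and a black toggle up to 69 mm; about 0.2 kg. Origin centre of underside; its x is roughly the jig's x. Standing against the fence its origin is at jig x +5 mm.
- breaker2: Loose white DIN-rail circuit breaker standing on the jig bed, the middle one. 80 mm long (x) x 36 mm wide (y) x 44 mm high, with a 45 mm long nose up to 60 mm and a black toggle up to 69 mm; about 0.2 kg. Origin centre of underside; its x is roughly the jig's x. Standing against the fence its origin is at jig x +5 mm.
- breaker3: Loose white DIN-rail circuit breaker standing on the jig bed, nearest the slide. 80 mm long (x) x 36 mm wide (y) x 44 mm high, with a 45 mm long nose up to 60 mm and a black toggle up to 69 mm; about 0.2 kg. Origin centre of underside; its x is roughly the jig's x. Standing against the fence its origin is at jig x +5 mm.
- tape: Bystander: roll of tape lying flat, 96 mm diameter, 24 high, near the jig's near edge. Origin at its underside's centre.
- adapter: Bystander: flat black adapter box 70 x 105 x 24 mm behind the jig. Origin at its underside's centre.
- screwdriver: Bystander: screwdriver lying in front of the jig.
Not all that is in view belongs to the job. Leave any red look-alike of the breaker2 alone.

How it is judged:
By the outcome, as a careful person would: the job done as asked, in the order asked, and still so for the second after the job is handed in, with the robot touching nothing.
It also fails if it takes over 69 s, if anything falls off the work surface, if the arm or the gripper's body presses on something with over 40 N, if the wrist force passes 120 N, or if a joint passes its speed limit or range.

ROBOT

A 6-joint arm with a two-finger parallel gripper is mounted at the origin on the work surface. World frame = base frame: x ahead of the robot, y to its left, z up, the work surface at z = 0. Lengths are in m, angles in degrees, forces in N, time in s.
With the tool pointing down it reaches from about 0.35 to 0.95 m from the base axis. Payload 17.4 kg.
Tool frame: the origin (TCP) lies at the centre of the arm's flange, where the gripper is bolted on; the fingertips stand 186 mm ahead of it and the grasp point (between the pads) lies manip.grasp_offset ahead of it (manip.grasp_offset is the distance from the TCP to the grasp point, in m); z points along the fingers, y is the line along which they close (so a half turn about z gives the same grasp; the last joint's range is limited). The gripper opens to 93 mm and grips with 3 to 60 N. Pads are 15 mm wide; open, the fingers measure 128 mm over their backs; the gripper's body (75 mm by 188 mm) begins 65 mm behind the grasp point.
Start: joints at [61.719, 6.646, 82.598, -0, 90.757, -2.166], TCP at [0.297, 0.606, 0.405] pointing down, gripper open.
Joint ranges: [-162.19, 162.19], [-47.58, 125.68], [4.15, 143.07], [-65.23, 245.23], [0.69, 171.88], [-170.13, 170.13]. Speed limits (degrees/s): [108.29, 108.29, 127.2, 180, 180, 180].

INTERFACE

Orientations are given as a 3x3 rotation matrix whose columns are the frame's x, y, z axes.
In Python, from rig import monitor, eyes, manip gives the robot as it stands.
- The arm moves only by the tool servo_tool, never from a script. Its argument "motion" is a list that holds one entry, the list of rows, each a list of 6 numbers: the shift along the tool's x, y, z in m, then the turn, a rotation vector about the tool's x, y, z in degrees. A call has 1 to 8 rows; each row shifts and turns the commanded pose from where the row before left it, along the tool's axes as they then stand; what a row does not reach is not made up. A row lasts 1/12 s, in which the tool goes at most 41.7 mm and 7.16 degrees, less where a joint would pass 70% of its speed; a pose out of reach is approached as far as the arm can. A call is refused whole if a number of a shift passes 0.0417 or a number of a turn 7.16, either way. A call with a gripper value outside its range is refused whole. "jaw" is the opening, from 0 (shut) to 1 (fully open), set as the call begins (left out, the last holds). The fingers move at their own pace and stop on an object; "grip_force" is the grip in N (left out, the last holds). Time passes only in rows, so rows that do not move let the fingers close. It gives the time, the measured TCP pose, the force, the opening and the grip force at its end, in the units of the state.
- monitor.read_state(): the state, without advancing time (a new reading comes with each control period).
- eyes.capture(name): name is "scene" or "top" or "wrist"; returns a dict with "color" (420x560x3 uint8, blue, green, red), "K" (3x3 intrinsics, pixels), "D" ([k1, k2, p1, p2, k3] as OpenCV has them; the pictures are not rectified), "eye" and "rotation" of the camera in the world. Camera axes: x right, y up, looking along -z (the intrinsics and any distortion apply to the point x, -y, -z); pixel columns grow to the right and rows downward; lengths in m; the calibration is good to about 2 mm. A picture is of the moment at which its call begins. There is no depth.
- manip.hand_in(): hands the job in; it is judged then, once.
The state is a dict: "time": time; "joint_positions": joint angles; "dq": joint speeds; "effort": joint torques, N m; "eef_pos": TCP position; "tcp_rot": TCP orientation; "ft_force": force on the tool from outside, world axes, zero at the start; "moment": the same for the moment, N m; "finger_gap": opening from 0.0 (shut) to 1.0 (fully open); "grasp_force": force on a finger pad.
Only numpy, scipy, OpenCV 4.12 (cv2) and the standard library are available. Lean on these libraries where they do the work, as an engineer would, in place of code of your own. Each camera call takes 0.05 s, during which the arm holds its last target. There are 200 camera calls.

## Working session

There is one attempt and no reset: what is moved stays moved. The work goes in short steps, Python scripts to look and compute and a tool call to move; the robot and the scene stay as the last step left them, time stands still between calls to the robot, and variables do not carry over. Pictures are saved under pics/ and viewed, at most 10 in all, crops included, and the job is handed in when it is done.

Besides the shell and the picture viewer there is one more tool, called after ">>>" as a command line: name --argument value ..., lists and objects as JSON in quotes. servo_tool: Moves the arm, as the interface text tells. Its arguments: {"type":"object","properties":{"motion":{"type":"array"},"jaw":{"type":"number"},"grip_force":{"type":"number"}},"required":["motion"]}

```bash
ls; mkdir -p pics; python3 - <<'E'
from rig import monitor, eyes, manip
import cv2,pickle,numpy as np
print(manip.grasp_offset, monitor.read_state())
d={}
for n in ("scene","top","wrist"):
    c=eyes.capture(n); d[n]=c; cv2.imwrite(f"pics/{n}0.png",c["color"]); print(n,c["K"],c["D"],c["eye"],c["rotation"])
pickle.dump(d,open("cap0.pkl","wb"))
E
```

```text
pics
0.1673 {'time': 0.0, 'joint_positions': array([ 6.17189447e+01,  6.67242256e+00,  8.26363877e+01,  2.46705785e-03,
        9.07566101e+01, -2.16874939e+00]), 'dq': array([ 0.02644302, -0.03513331,  0.06556432, -0.04922399,  0.12431096,
       -0.06288361]), 'effort': array([ 4.13632559e-03, -7.21256518e+01, -6.22609591e+01,  7.82110216e-02,
        2.36814696e-02, -1.36924882e-04]), 'eef_pos': array([0.297124  , 0.60608759, 0.40401814]), 'tcp_rot': array([[-8.97933280e-01,  4.40131219e-01, -5.78897560e-04],
       [ 4.40131592e-01,  8.97932743e-01, -9.85110344e-04],
       [ 8.62332573e-05, -1.13935447e-03, -9.99999347e-01]]), 'ft_force': array([-0.09959461,  1.02568746,  0.13347107]), 'moment': array([ 0.03681444,  0.03634834, -0.00892812]), 'grasp_force': 0.0, 'finger_gap': 1.0001041060681517}
scene [[387.50880219   0.         281.04613086]
 [  0.         387.50880219 212.83462237]
 [  0.           0.           1.        ]] [-0.07018269  0.          0.          0.          0.        ] [ 0.95536983 -0.38930624  0.66757631] [[ 0.69023814 -0.52802845  0.49472949]
 [ 0.72352097  0.51255389 -0.46239152]
 [-0.00941965  0.67710742  0.7358239 ]]
top [[412.58176112   0.         279.08432015]
 [  0.         412.58176112 210.00710784]
 [  0.           0.           1.        ]] [-0.0930561  0.         0.         0.         0.       ] [0.42849961 0.00648254 0.8869595 ] [[-0.01022755  0.98513011 -0.17150528]
 [-0.99902989 -0.00271986  0.04395325]
 [ 0.0428332   0.17178843  0.98420224]]
wrist [[326.71859316   0.         287.99657199]
 [  0.         326.71859316 212.12227088]
 [  0.           0.           1.        ]] [-0.05981317  0.          0.          0.          0.        ] [0.23491157 0.63665686 0.38456915] [[ 0.43989837 -0.86935544 -0.22519004]
 [ 0.89804682  0.42552094  0.11155194]
 [-0.00115521 -0.25130271  0.96790785]]
```

View pics/top0.png

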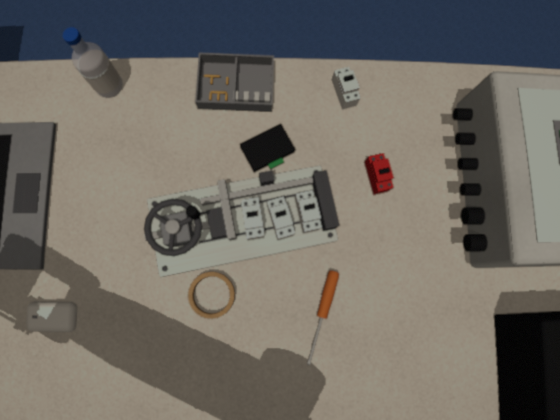

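View pics/scene0.png

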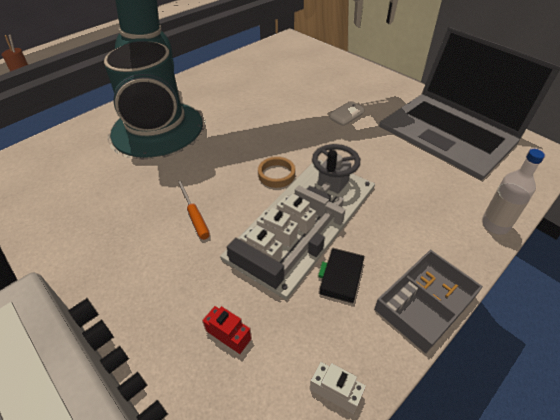

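The top view shows the jig around (240,220): handwheel hub at (172,227), breakers at about (252,217), (281,217) and (309,211), and the end stop at about (325,200). The tape is at (212,294), the adapter at (267,148) and the screwdriver at (325,300). The scene view agrees. Next I'll enlarge the jig.

```bash
python3 - <<'E'
import cv2,pickle
d=pickle.load(open("cap0.pkl","rb"))
a=cv2.resize(d["top"]["color"][160:280,140:345],None,fx=3.9,fy=3.9,interpolation=cv2.INTER_CUBIC)
cv2.imwrite("pics/top0c.png",a); 
b=cv2.resize(d["scene"]["color"][135:300,215:385],None,fx=3.6,fy=3.6,interpolation=cv2.INTER_CUBIC)
cv2.imwrite("pics/scene0c.png",b);print(a.shape,b.shape)
E
```

```text
(468, 800, 3) (594, 612, 3)
```

View pics/top0c.png

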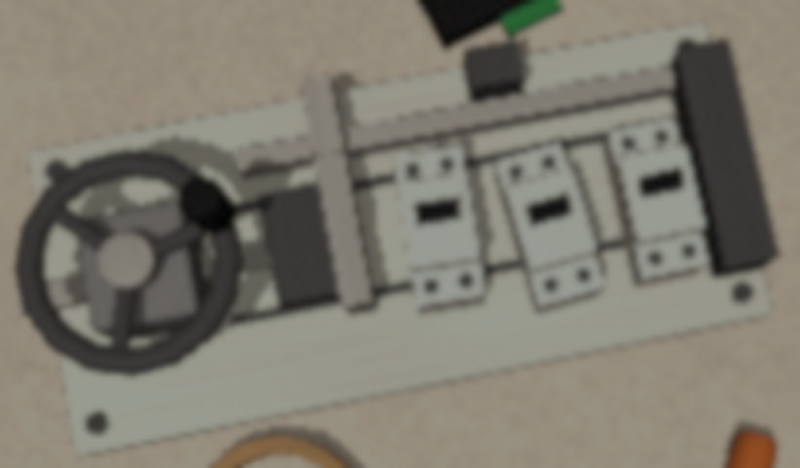

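View pics/scene0c.png

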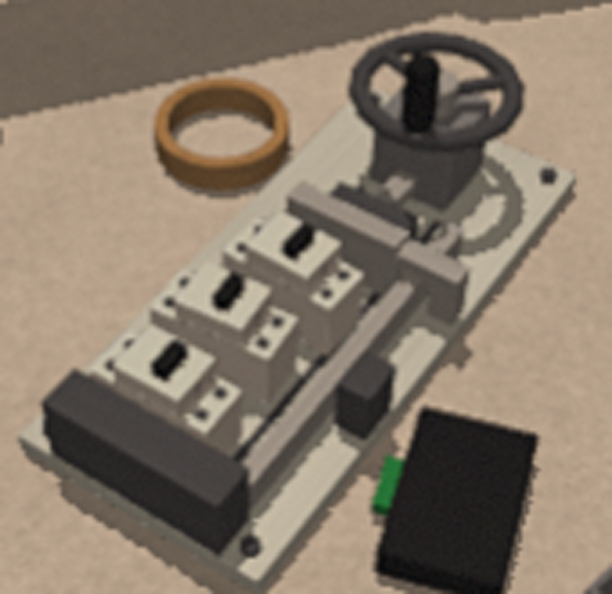

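The crops show the jig yawed about 11°. In the top crop:
- **Bed corners:** (32,155), (80,453), (770,315), (710,27).
- **Wheel:** centre (128,263), crank top (207,204).
- **Breaker toggles:** (437,211), (549,209), (661,182).
- **Gap to fence:** breakers 2 and 3 stand off the fence, and breaker 2 is yawed.

Next I'll fit the poses.

```bash
cat > h.py <<'E'
import cv2,numpy as np,pickle
from scipy.optimize import least_squares
F=np.diag([1.,-1,-1])
def ray(c,p):
    u=cv2.undistortPoints(np.array([[p]],float),c["K"],np.array(c["D"]))[0,0]
    v=np.array(c["rotation"])@F@np.array([u[0],u[1],1]); return np.array(c["eye"]),v
def onz(c,p,z):
    o,v=ray(c,p); return o+v*(z-o[2])/v[2]
def tri(obs):
    A=np.zeros((3,3));b=np.zeros(3);L=[]
    for c,p in obs:
        o,v=ray(c,p);v=v/np.linalg.norm(v);M=np.eye(3)-np.outer(v,v);A+=M;b+=M@o;L.append((M,o))
    X=np.linalg.solve(A,b); return X,max(np.linalg.norm(M@(X-o)) for M,o in L)*1000
def proj(c,X):
    R=F@np.array(c["rotation"]).T
    return cv2.projectPoints(np.atleast_2d(X).astype(float),cv2.Rodrigues(R)[0],-R@np.array(c["eye"]),c["K"],np.array(c["D"]))[0][:,0]
def J(p,x,y,z):
    c,s=np.cos(p[2]),np.sin(p[2]); return np.array([p[0]+c*x-s*y,p[1]+s*x+c*y,z])
def toJ(p,X):
    c,s=np.cos(p[2]),np.sin(p[2]);d=X[0]-p[0],X[1]-p[1]
    return np.array([c*d[0]+s*d[1],-s*d[0]+c*d[1],X[2]])
E
python3 - <<'E'
from h import *
d=pickle.load(open("cap0.pkl","rb"));T,S=d["top"],d["scene"]
t=lambda x,y:((x+.5)/3.9+139.5,(y+.5)/3.9+159.5)
s=lambda x,y:((x+.5)/3.6+214.5,(y+.5)/3.6+134.5)
np.set_printoptions(precision=4,suppress=True)
obs=[(T,t(32,155),(85,225)),(T,t(80,453),(-85,225)),(T,t(770,315),(-85,-160)),(T,t(710,27),(85,-160)),
 (S,s(22,440),(-85,-160)),(S,s(260,590),(85,-160)),(S,s(575,178),(85,225))]
f=lambda p:np.concatenate([proj(c,J(p,x/1000,y/1000,.016))[0]-np.array(q) for c,q,(x,y) in obs])
r=least_squares(f,[.4,.1,.2]);p=r.x;print("jig",p,np.degrees(p[2]));print(r.fun.reshape(-1,2))
for n,a,b in [("hub",(128,263),None),("crank",(207,204),(423,62)),("tog3",(437,211),(298,236)),("tog2",(549,209),(230,285)),("tog1",(661,182),(172,352)),
  ("nose corner b1 far-endstop",(680,118),None)]:
    if b: X,e=tri([(T,t(*a)),(S,s(*b))]);print(n,X,"err mm",e,"jig",toJ(p,X)*1000)
print("wheel",toJ(p,onz(T,t(128,263),.098))*1000, "crank151",toJ(p,onz(T,t(207,204),.151))*1000)
for n,q in [("b1",[(608,130),(680,118),(640,282),(710,266)]),("b2",[(496,160),(560,142),(540,308),(602,290)]),("b3",[(395,165),(463,150),(417,308),(485,298)])]:
    P=np.array([toJ(p,onz(T,t(*a),.060))[:2]*1000 for a in q]);
    dx=(P[0]+P[1]-P[2]-P[3])/2
    print(n,P.tolist(),"c",P.mean(0),"yaw",np.degrees(np.arctan2(dx[1],dx[0])),"len",np.linalg.norm(dx))
pickle.dump(p,open("jig.pkl","wb"))
E
```

```text
jig [0.5677 0.0149 0.1974] 11.308871687972015
[[-1.3377 -1.2552]
 [-0.9741  0.8039]
 [ 1.3391 -0.8113]
 [-0.9331 -2.3816]
 [-2.4061 -0.3485]
 [-1.2032 -0.876 ]
 [ 0.1623 -0.3721]]
crank [0.5554 0.1314 0.1514] err mm 2.68836091373136 jig [ 10.7678 116.6382 151.4349]
tog3 [0.5614 0.0253 0.0856] err mm 0.8599673187569716 jig [-4.1512 11.4448 85.5653]
tog2 [ 0.5624 -0.0308  0.0866] err mm 1.2859160057566204 jig [-14.2418 -43.7804  86.5643]
tog1 [ 0.5762 -0.0876  0.0869] err mm 1.6430765204109967 jig [ -11.7902 -102.1706   86.927 ]
wheel [ -2.0831 165.1859  98.    ] crank151 [  8.6349 115.0489 151.    ]
b1 [[23.945313979084865, -85.94536323391448], [22.780412357455635, -124.80180493324035], [-58.15315209144446, -85.11351263573252], [-57.356240202668374, -122.81474842496448]] c [ -17.1959 -104.6689] yaw -0.9954394004389767 len 81.12980333141607
b2 [[19.829556834143176, -24.863689828506335], [22.621767940242552, -59.764184186621605], [-60.90932826658392, -31.453748720904507], [-58.242364556444336, -64.85734268151967]] c [-19.1751 -45.2347] yaw 4.135049308193889 len 81.01239544833389
b3 [[27.67123558148835, 27.37821268974739], [28.481990727158163, -8.994183566729408], [-48.15720795919255, 30.614098507938532], [-50.117748030445625, -4.701723353211914]] c [-10.5304  11.0741] yaw -2.7909493769891256 len 77.30578807878068
```

>>> servo_tool --motion '[[[0,0,0.007,0,0,-6.23],[0,0,0.007,0,0,-6.23],[0,0,0.007,0,0,-6.23],[0,0,0.007,0,0,-6.23],[0,0,0.007,0,0,-6.23],[0,0,0.007,0,0,-6.23]]]' --jaw 0

```text
time: 0.65
eef_pos: [0.2971, 0.6061, 0.3621]
tcp_rot: [[-0.98, -0.201, -0.0], [-0.201, 0.98, -0.0], [0.0, -0.0, -1.0]]
ft_force: [-0.0, -0.2, 0.3]
finger_gap: 0.622
grasp_force: 0.0
```

>>> servo_tool --motion '[[[-0.0068,-0.0408,0,0,0,0],[-0.0068,-0.0408,0,0,0,0],[-0.0068,-0.0408,0,0,0,0],[-0.0068,-0.0408,0,0,0,0],[-0.0068,-0.0408,0,0,0,0],[-0.0068,-0.0408,0,0,0,0],[-0.0068,-0.0408,0,0,0,0],[-0.0068,-0.0408,0,0,0,0]]]'

```text
time: 1.32
eef_pos: [0.4143, 0.2947, 0.3627]
tcp_rot: [[-0.981, -0.196, 0.0], [-0.196, 0.981, 0.0], [-0.0, 0.0, -1.0]]
ft_force: [1.1, 0.6, 0.2]
finger_gap: 0.046
grasp_force: 0.0
```

>>> servo_tool --motion '[[[-0.0068,-0.0408,0,0,0,0],[-0.0068,-0.0408,0,0,0,0],[-0.0068,-0.0408,0,0,0,0],[-0.0068,-0.0408,0,0,0,0],[-0.0068,-0.0408,0,0,0,0],[-0.0068,-0.0408,0,0,0,0],[-0.0068,-0.0408,0,0,0,0],[-0.0068,-0.0408,0,0,0,0]]]'

```text
time: 1.98
eef_pos: [0.5315, -0.015, 0.3628]
tcp_rot: [[-0.981, -0.195, 0.0], [-0.195, 0.981, 0.0], [-0.0, -0.0, -1.0]]
ft_force: [0.9, 1.7, 0.0]
finger_gap: 0.006
grasp_force: 0.0
```

>>> servo_tool --motion '[[[0,0,0,0,0,0],[0,0,0,0,0,0]]]'

```text
time: 2.15
eef_pos: [0.5317, -0.0146, 0.3623]
tcp_rot: [[-0.981, -0.192, -0.001], [-0.192, 0.981, 0.0], [0.001, 0.0, -1.0]]
ft_force: [-0.7, -0.2, -0.2]
finger_gap: 0.007
grasp_force: 0.0
```

```bash
python3 - <<'E'
from rig import monitor, eyes, manip
import cv2,pickle,numpy as np
c=eyes.capture("wrist");print(monitor.read_state());pickle.dump(c,open("w1.pkl","wb"))
cv2.imwrite("pics/w1.png",cv2.resize(c["color"],(800,600),interpolation=cv2.INTER_CUBIC))
E
```

```text
{'time': 2.2, 'joint_positions': array([-4.19099594e+00, -1.06190493e+01,  1.03343780e+02,  1.34319252e-02,
        8.73231445e+01, -1.05358927e+02]), 'dq': array([ 2.11971201, -0.86287782,  0.41930347,  0.12117308,  0.17535941,
        0.32613487]), 'effort': array([-3.20514232e+00, -4.48439312e+01, -6.22841835e+01, -1.98702081e-01,
       -6.32113108e-03, -2.18962077e-01]), 'eef_pos': array([ 0.53136523, -0.0133414 ,  0.36237474]), 'tcp_rot': array([[-9.81065553e-01, -1.93674249e-01, -8.16224220e-04],
       [-1.93674541e-01,  9.81065791e-01,  2.94614182e-04],
       [ 7.43710479e-04,  4.47117677e-04, -9.99999623e-01]]), 'ft_force': array([-0.6610953 ,  0.94521753, -0.42974489]), 'moment': array([ 0.1394319 ,  0.02352035, -0.01726599]), 'grasp_force': 0.0, 'finger_gap': 0.0024988608795767785}
```

View pics/w1.png

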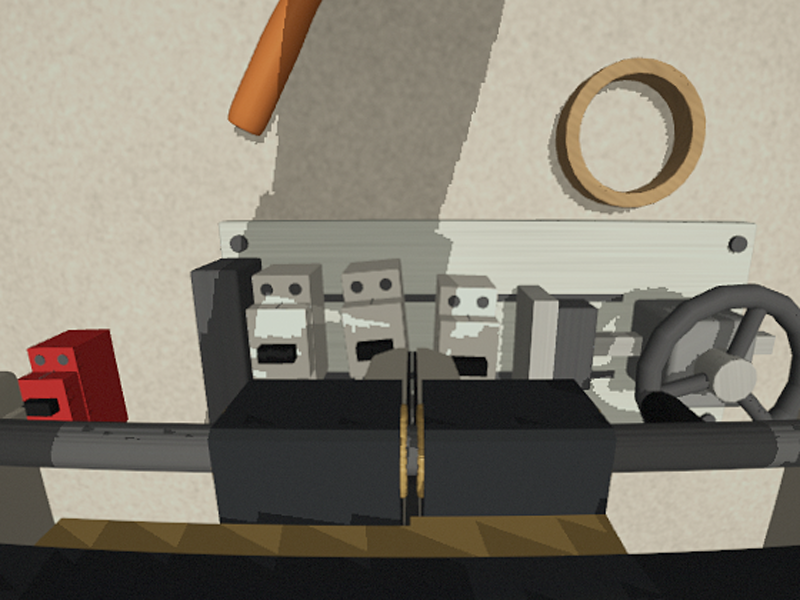

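The wrist view shows the near bed corners at (220,221) and (754,223), the wheel hub at (733,377), and the breakers' near ends at about (287,266), (372,262) and (467,278). I'll refine the jig pose with these and compute the push positions.

```bash
python3 - <<'E'
from h import *
d=pickle.load(open("cap0.pkl","rb"));T,S=d["top"],d["scene"];W=pickle.load(open("w1.pkl","rb"))
t=lambda x,y:((x+.5)/3.9+139.5,(y+.5)/3.9+159.5)
s=lambda x,y:((x+.5)/3.6+214.5,(y+.5)/3.6+134.5)
w=lambda x,y:(x*.7,y*.7)
np.set_printoptions(precision=4,suppress=True)
obs=[(T,t(32,155),(85,225),16),(T,t(80,453),(-85,225),16),(T,t(770,315),(-85,-160),16),(T,t(710,27),(85,-160),16),(T,t(128,263),(0,165),98),
 (S,s(22,440),(-85,-160),16),(S,s(260,590),(85,-160),16),(S,s(575,178),(85,225),16),(W,w(220,221),(-85,-160),16),(W,w(754,223),(-85,225),16),(W,w(733,377),(0,165),98)]
f=lambda p:np.concatenate([proj(c,J(p,x/1000,y/1000,z/1000))[0]-np.array(q) for c,q,(x,y),z in obs])
r=least_squares(f,[.5,.1,.2],loss="soft_l1");p=r.x;print("jig",p,np.degrees(p[2]));print(f(p).reshape(-1,2))
pickle.dump(p,open("jig.pkl","wb"))
for n,a,b in [("crank",(207,204),(423,62)),("tog3",(437,211),(298,236)),("tog2",(549,209),(230,285)),("tog1",(661,182),(172,352))]:
    print(n,toJ(p,tri([(T,t(*a)),(S,s(*b))])[0])*1000)
for n,q in [("tog1",(277,346)),("tog2",(376,343))]: print(n,toJ(p,onz(W,w(*q),.085))*1000)
for n,q in [("b1",(287,272)),("b2",(374,268)),("b3",(467,282))]: print(n,"near top",toJ(p,onz(W,w(*q),.060))*1000)
from rig import monitor
m=monitor.read_state();print("tcp jig",toJ(p,m["eef_pos"])*1000, "yaw",np.degrees(np.arctan2(-m["tcp_rot"][0,1],m["tcp_rot"][1,1])),"tape",toJ(p,onz(W,w(632,132),.024))*1000)
E
```

```text
jig [0.567  0.0155 0.197 ] 11.289465168682446
[[-1.5842 -0.9335]
 [-1.2507  1.1498]
 [ 1.1062 -0.4166]
 [-1.1359 -2.0187]
 [-0.3674 -0.6966]
 [-2.45   -0.7283]
 [-1.3276 -1.3028]
 [ 0.0554 -0.6094]
 [-3.6563  0.124 ]
 [ 1.3877 -1.2127]
 [-0.6547  1.278 ]]
crank [ 11.396  115.9851 151.4349]
tog3 [-3.4874 10.7867 85.5653]
tog2 [-13.5593 -44.4419  86.5643]
tog1 [ -11.0879 -102.8313   86.927 ]
tog1 [ -17.3526 -101.5852   85.    ]
tog2 [-19.1149 -43.2659  85.    ]
b1 near top [-56.7659 -99.3196  60.    ]
b2 near top [-58.991  -45.4164  60.    ]
b3 near top [-50.0036  11.9621  60.    ]
tcp jig [-40.5423 -21.2703 362.3747] yaw 11.167288443589275 tape [-143.0878  123.0531   24.    ]
```

>>> servo_tool --motion '[[[0.0132,-0.0269,0,0,0,0],[0.0132,-0.0269,0,0,0,0],[0.0132,-0.0269,0,0,0,0],[0,0,0.024,0,0,0],[0,0,0.026,0,0,0],[0,0,0.026,0,0,0],[0,0,0.026,0,0,0],[0,0,0.026,0,0,0]]]'

```text
time: 2.87
eef_pos: [0.508, -0.0982, 0.2338]
tcp_rot: [[-0.98, -0.197, 0.001], [-0.197, 0.98, 0.0], [-0.001, -0.0, -1.0]]
ft_force: [0.2, -0.1, 0.2]
finger_gap: -0.0
grasp_force: 0.0
```

>>> servo_tool --motion '[[[0,0,0.02,0,0,0],[0,0,0,0,0,0],[-0.004,0,0,0,0,0],[-0.004,0,0,0,0,0],[-0.004,0,0,0,0,0],[-0.004,0,0,0,0,0],[-0.004,0,0,0,0,0],[-0.003,0,0,0,0,0]]]'

```text
time: 3.53
eef_pos: [0.5314, -0.0952, 0.2154]
tcp_rot: [[-0.981, -0.195, 0.001], [-0.195, 0.981, -0.0], [-0.001, -0.0, -1.0]]
ft_force: [-1.6, -0.9, 1.5]
finger_gap: 0.004
grasp_force: 0.9
```

>>> servo_tool --motion '[[[-0.002,0,0,0,0,0],[-0.002,0,0,0,0,0],[-0.002,0,0,0,0,0],[0,0,0,0,0,0]]]'

```text
time: 3.87
eef_pos: [0.537, -0.0941, 0.2147]
tcp_rot: [[-0.981, -0.195, 0.0], [-0.195, 0.981, 0.0], [-0.0, -0.0, -1.0]]
ft_force: [-0.0, 0.6, 0.0]
finger_gap: 0.006
grasp_force: 0.0
```

>>> servo_tool --motion '[[[-0.002,0,0,0,0,0],[-0.002,0,0,0,0,0],[-0.0015,0,0,0,0,0],[0,0,0,0,0,0]]]'

```text
time: 4.2
eef_pos: [0.5423, -0.093, 0.2147]
tcp_rot: [[-0.981, -0.195, 0.0], [-0.195, 0.981, 0.0], [-0.0, 0.0, -1.0]]
ft_force: [0.2, -0.8, -0.7]
finger_gap: 0.006
grasp_force: 0.0
```

>>> servo_tool --motion '[[[-0.001,0,0,0,0,0],[-0.001,0,0,0,0,0],[0,0,0,0,0,0]]]'

```text
time: 4.45
eef_pos: [0.5439, -0.0927, 0.2147]
tcp_rot: [[-0.981, -0.195, -0.001], [-0.195, 0.981, -0.0], [0.001, 0.0, -1.0]]
ft_force: [-6.4, -1.0, 3.3]
finger_gap: 0.004
grasp_force: 3.3
```

>>> servo_tool --motion '[[[-0.001,0,0,0,0,0],[0,0,0,0,0,0]]]'

```text
time: 4.62
eef_pos: [0.5444, -0.0926, 0.2147]
tcp_rot: [[-0.981, -0.195, -0.004], [-0.195, 0.981, -0.0], [0.004, 0.0, -1.0]]
ft_force: [-17.0, -2.7, 10.1]
finger_gap: 0.002
grasp_force: 8.9
```

>>> servo_tool --motion '[[[-0.0005,0,0,0,0,0],[0,0,0,0,0,0]]]'

```text
time: 4.78
eef_pos: [0.5446, -0.0926, 0.2147]
tcp_rot: [[-0.981, -0.195, -0.005], [-0.195, 0.981, -0.0], [0.005, 0.001, -1.0]]
ft_force: [-22.7, -2.9, 14.3]
finger_gap: 0.006
grasp_force: 11.5
```

>>> servo_tool --motion '[[[0.005,0,0,0,0,0],[0.015,0,0,0,0,0],[0.015,0,0,0,0,0],[0,0.018,0,0,0,0],[0,0.02,0,0,0,0],[0,0.018,0,0,0,0],[-0.003,0,0,0,0,0],[-0.004,0,0,0,0,0]]]'

```text
time: 5.45
eef_pos: [0.5072, -0.0424, 0.215]
tcp_rot: [[-0.98, -0.197, 0.001], [-0.197, 0.98, -0.0], [-0.001, -0.0, -1.0]]
ft_force: [0.9, -0.3, 0.3]
finger_gap: 0.007
grasp_force: 0.0
```

>>> servo_tool --motion '[[[-0.004,0,0,0,0,0],[-0.004,0,0,0,0,0],[-0.004,0,0,0,0,0],[-0.004,0,0,0,0,0],[-0.004,0,0,0,0,0],[-0.003,0,0,0,0,0],[-0.002,0,0,0,0,0],[0,0,0,0,0,0]]]'

```text
time: 6.12
eef_pos: [0.532, -0.038, 0.2147]
tcp_rot: [[-0.981, -0.195, -0.0], [-0.195, 0.981, 0.0], [0.0, 0.0, -1.0]]
ft_force: [0.2, 0.2, -0.3]
finger_gap: 0.001
grasp_force: 0.0
```

>>> servo_tool --motion '[[[-0.001,0,0,0,0,0],[-0.001,0,0,0,0,0],[0,0,0,0,0,0]]]'

```text
time: 6.37
eef_pos: [0.5332, -0.0377, 0.2147]
tcp_rot: [[-0.981, -0.195, -0.002], [-0.195, 0.981, -0.0], [0.002, 0.0, -1.0]]
ft_force: [-9.5, -1.7, 4.9]
finger_gap: 0.008
grasp_force: 4.8
```

>>> servo_tool --motion '[[[-0.0012,0,0,0,0,0],[0,0,0,0,0,0]]]'

```text
time: 6.53
eef_pos: [0.5338, -0.0376, 0.2147]
tcp_rot: [[-0.981, -0.195, -0.005], [-0.195, 0.981, -0.001], [0.005, 0.0, -1.0]]
ft_force: [-22.5, -3.0, 13.8]
finger_gap: 0.002
grasp_force: 11.7
```

>>> servo_tool --motion '[[[0.005,0,0,0,0,0],[0.012,0,0,0,0,0],[0.012,0,0,0,0,0],[0,0.016,0,0,0,0],[0,0.018,0,0,0,0],[0,0.018,0,0,0,0],[-0.003,0,0,0,0,0],[-0.004,0,0,0,0,0]]]'

```text
time: 7.2
eef_pos: [0.5031, 0.0098, 0.215]
tcp_rot: [[-0.98, -0.197, 0.001], [-0.197, 0.98, -0.0], [-0.001, -0.0, -1.0]]
ft_force: [-0.0, -0.7, -0.5]
finger_gap: 0.004
grasp_force: 0.0
```

>>> servo_tool --motion '[[[-0.004,0,0,0,0,0],[-0.004,0,0,0,0,0],[-0.004,0,0,0,0,0],[-0.004,0,0,0,0,0],[-0.003,0,0,0,0,0],[-0.001,0,0,0,0,0],[0,0,0,0,0,0]]]'

```text
time: 7.78
eef_pos: [0.5229, 0.0131, 0.2146]
tcp_rot: [[-0.981, -0.195, -0.001], [-0.195, 0.981, -0.0], [0.001, -0.0, -1.0]]
ft_force: [-1.6, -1.9, 0.6]
finger_gap: 0.006
grasp_force: 0.9
```

>>> servo_tool --motion '[[[-0.001,0,0,0,0,0],[0,0,0,0,0,0]]]'

```text
time: 7.95
eef_pos: [0.5233, 0.0132, 0.2146]
tcp_rot: [[-0.981, -0.195, -0.003], [-0.195, 0.981, -0.001], [0.003, -0.0, -1.0]]
ft_force: [-11.7, -3.5, 6.9]
finger_gap: 0.005
grasp_force: 6.3
```

>>> servo_tool --motion '[[[-0.001,0,0,0,0,0],[0,0,0,0,0,0]]]'

```text
time: 8.12
eef_pos: [0.5237, 0.0132, 0.2146]
tcp_rot: [[-0.981, -0.195, -0.005], [-0.195, 0.981, -0.001], [0.005, 0.0, -1.0]]
ft_force: [-23.8, -5.3, 15.3]
finger_gap: 0.004
grasp_force: 12.0
```

>>> servo_tool --motion '[[[0.005,0,0,0,0,0],[0.015,0,0,0,0,0],[0.015,0,-0.01,0,0,0],[0,0,-0.035,0,0,0],[0,0,-0.035,0,0,0],[0,0,-0.035,0,0,0],[0,0.01,-0.035,0,0,0],[0,0.025,0,0,0,0]]]'

```text
time: 8.78
eef_pos: [0.484, 0.0401, 0.372]
tcp_rot: [[-0.981, -0.193, 0.009], [-0.193, 0.981, -0.0], [-0.009, -0.002, -1.0]]
ft_force: [1.7, 0.5, 1.3]
finger_gap: 0.006
grasp_force: 0.0
```

>>> servo_tool --motion '[[[0,0.02,0,0,0,0],[0,0,0,0,0,0],[0,0,0,0,0,0],[0,0,0,0,0,0]]]' --jaw 1

```text
time: 9.12
eef_pos: [0.4796, 0.0605, 0.3646]
tcp_rot: [[-0.981, -0.196, -0.0], [-0.196, 0.981, -0.0], [0.0, -0.0, -1.0]]
ft_force: [-0.3, -0.2, -0.1]
finger_gap: 0.243
grasp_force: 0.0
```

```bash
python3 - <<'E'
from rig import monitor, eyes, manip
from h import *
p=pickle.load(open("jig.pkl","rb"))
c=eyes.capture("wrist");t=eyes.capture("top");s=eyes.capture("scene");pickle.dump((c,t,s),open("w2.pkl","wb"))
print(toJ(p,monitor.read_state()["eef_pos"]))
cv2.imwrite("pics/w2.png",cv2.resize(c["color"],(800,600),interpolation=cv2.INTER_CUBIC))
E
```

```text
[-0.07679081  0.06090377  0.364496  ]
```

View pics/w2.png

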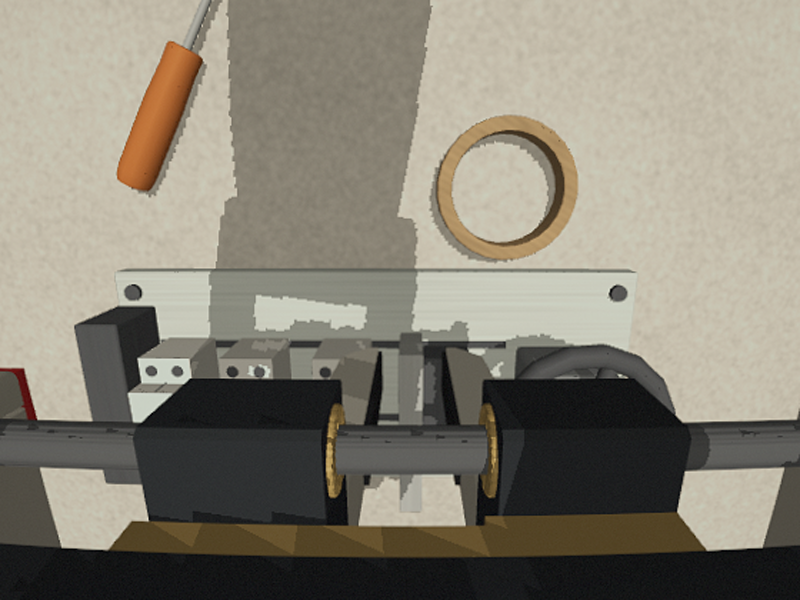

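The near ends of the breakers now form one level line at row ~340. The slide plate at column ~410 is still open, and the tape and screwdriver haven't moved. Next I'll go to the crank.

>>> servo_tool --motion '[[[-0.0293,0.0184,0,0,0,0],[-0.0293,0.0184,0,0,0,0],[-0.0293,0.0184,0,0,0,0],[0,0,0,0,0,0],[0,0,0,0,0,0],[0,0,0,0,0,0],[0,0,0,0,0,0]]]' --jaw 1

```text
time: 9.85
eef_pos: [0.5546, 0.1312, 0.3648]
tcp_rot: [[-0.981, -0.195, -0.0], [-0.195, 0.981, -0.0], [0.0, -0.0, -1.0]]
ft_force: [-0.9, 0.6, -1.2]
finger_gap: 0.874
grasp_force: 0.0
```

>>> servo_tool --motion '[[[0,0,0.022,0,0,0],[0,0,0.022,0,0,0],[0,0,0.022,0,0,0],[0,0,0,0,0,0]]]'

```text
time: 10.18
eef_pos: [0.5538, 0.1311, 0.295]
tcp_rot: [[-0.981, -0.194, -0.004], [-0.194, 0.981, -0.001], [0.005, -0.0, -1.0]]
ft_force: [-0.6, 1.1, -1.2]
finger_gap: 0.996
grasp_force: 0.0
```

```bash
python3 - <<'E'
from rig import monitor, eyes, manip
from h import *
p=pickle.load(open("jig.pkl","rb"))
c=eyes.capture("scene");m=monitor.read_state();print(toJ(p,m["eef_pos"]),m["finger_gap"])
cv2.imwrite("pics/s3.png",cv2.resize(c["color"][100:290,215:415],None,fx=3,fy=3,interpolation=cv2.INTER_CUBIC))
E
```

```text
[0.01019606 0.11607235 0.29751452] 0.9976837845877743
```

View pics/s3.png

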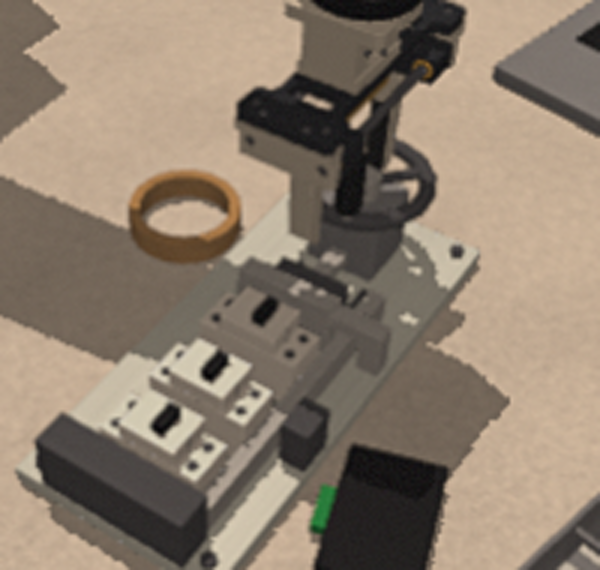

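The handle at (350,180) stands between the open fingers, and the breakers sit along the fence. I'll close the gripper.

>>> servo_tool --motion '[[[0,0,0,0,0,0],[0,0,0,0,0,0],[0,0,0,0,0,0],[0,0,0,0,0,0],[0,0,0,0,0,0],[0,0,0,0,0,0],[0,0,0,0,0,0],[0,0,0,0,0,0]]]' --jaw 0 --grip_force 25

```text
time: 10.9
eef_pos: [0.555, 0.132, 0.2988]
tcp_rot: [[-0.981, -0.195, 0.0], [-0.195, 0.981, -0.0], [0.0, -0.0, -1.0]]
ft_force: [0.1, 0.7, 0.2]
finger_gap: 0.475
grasp_force: 0.0
```

>>> servo_tool --motion '[[[0,0,0,0,0,0],[0,0,0,0,0,0],[0,0,0,0,0,0],[0,0,0,0,0,0]]]'

```text
time: 11.23
eef_pos: [0.5548, 0.1325, 0.2988]
tcp_rot: [[-0.981, -0.196, -0.001], [-0.196, 0.981, 0.002], [0.0, 0.002, -1.0]]
ft_force: [-2.0, 4.8, -0.6]
finger_gap: 0.227
grasp_force: 25.0
```

```bash
cat > circ.py <<'E'
import numpy as np,sys
def rows(th0,steps,r=.05):
    th=np.radians(th0-np.concatenate([[0],np.cumsum(steps)]))
    P=np.round(r*np.c_[-np.cos(th),np.sin(th)],4); D=np.diff(P,axis=0)
    for i in range(0,len(D),8): print([[round(float(a),4),round(float(b),4),0,0,0,0] for a,b in D[i:i+8]])
E
python3 -c "
from circ import *
rows(-77,[4,8,10,10,10,10,10,8])"
```

```text
[[0.0034, -0.0007, 0, 0, 0, 0], [0.0069, -0.0006, 0, 0, 0, 0], [0.0087, 0.0006, 0, 0, 0, 0], [0.0085, 0.0021, 0, 0, 0, 0], [0.0079, 0.0036, 0, 0, 0, 0], [0.0073, 0.0048, 0, 0, 0, 0], [0.0062, 0.0061, 0, 0, 0, 0], [0.0042, 0.0056, 0, 0, 0, 0]]
```

>>> servo_tool --motion '[[[0.0034,-0.0007,0,0,0,0],[0.0069,-0.0006,0,0,0,0],[0.0087,0.0006,0,0,0,0],[0.0085,0.0021,0,0,0,0]]]'

```text
time: 11.57
eef_pos: [0.5277, 0.1281, 0.2988]
tcp_rot: [[-0.981, -0.195, 0.001], [-0.195, 0.981, 0.001], [-0.001, 0.001, -1.0]]
ft_force: [4.5, 7.5, -2.3]
finger_gap: 0.232
grasp_force: 25.0
```

>>> servo_tool --motion '[[[0.0079,0.0036,0,0,0,0],[0.0073,0.0048,0,0,0,0],[0.0062,0.0061,0,0,0,0],[0.0042,0.0056,0,0,0,0],[0,0,0,0,0,0]]]'

```text
time: 11.98
eef_pos: [0.4978, 0.1434, 0.2988]
tcp_rot: [[-0.981, -0.196, -0.001], [-0.196, 0.981, -0.0], [0.001, -0.0, -1.0]]
ft_force: [-6.5, -2.1, 3.2]
finger_gap: 0.231
grasp_force: 25.0
```

```bash
python3 - <<'E'
from rig import monitor
from h import *
p=pickle.load(open("jig.pkl","rb"));m=monitor.read_state()
print(toJ(p,m["eef_pos"]),toJ([0,0,p[2]],m["ft_force"]),m["finger_gap"],m["moment"])
E
```

```text
[-0.04278684  0.13897341  0.29877258] [-6.81052466 -0.81085498  3.22841836] 0.23079685314457607 [-0.26805373  1.23446542  0.01479453]
```

```bash
python3 -c "
from circ import *
rows(-147,[8]+[12]*46+[10])"
```

```text
[[0.0034, 0.0061, 0, 0, 0, 0], [0.0034, 0.0099, 0, 0, 0, 0], [0.0013, 0.0103, 0, 0, 0, 0], [-0.0009, 0.0104, 0, 0, 0, 0], [-0.0031, 0.01, 0, 0, 0, 0], [-0.005, 0.0092, 0, 0, 0, 0], [-0.0069, 0.0079, 0, 0, 0, 0], [-0.0083, 0.0063, 0, 0, 0, 0]]
[[-0.0095, 0.0044, 0, 0, 0, 0], [-0.0102, 0.0023, 0, 0, 0, 0], [-0.0105, 0.0002, 0, 0, 0, 0], [-0.0102, -0.002, 0, 0, 0, 0], [-0.0096, -0.0041, 0, 0, 0, 0], [-0.0086, -0.006, 0, 0, 0, 0], [-0.0071, -0.0076, 0, 0, 0, 0], [-0.0054, -0.009, 0, 0, 0, 0]]
[[-0.0034, -0.0099, 0, 0, 0, 0], [-0.0013, -0.0103, 0, 0, 0, 0], [0.0009, -0.0104, 0, 0, 0, 0], [0.0031, -0.01, 0, 0, 0, 0], [0.005, -0.0092, 0, 0, 0, 0], [0.0069, -0.0079, 0, 0, 0, 0], [0.0083, -0.0063, 0, 0, 0, 0], [0.0095, -0.0044, 0, 0, 0, 0]]
[[0.0102, -0.0023, 0, 0, 0, 0], [0.0105, -0.0002, 0, 0, 0, 0], [0.0102, 0.002, 0, 0, 0, 0], [0.0096, 0.0041, 0, 0, 0, 0], [0.0086, 0.006, 0, 0, 0, 0], [0.0071, 0.0076, 0, 0, 0, 0], [0.0054, 0.009, 0, 0, 0, 0], [0.0034, 0.0099, 0, 0, 0, 0]]
[[0.0013, 0.0103, 0, 0, 0, 0], [-0.0009, 0.0104, 0, 0, 0, 0], [-0.0031, 0.01, 0, 0, 0, 0], [-0.005, 0.0092, 0, 0, 0, 0], [-0.0069, 0.0079, 0, 0, 0, 0], [-0.0083, 0.0063, 0, 0, 0, 0], [-0.0095, 0.0044, 0, 0, 0, 0], [-0.0102, 0.0023, 0, 0, 0, 0]]
[[-0.0105, 0.0002, 0, 0, 0, 0], [-0.0102, -0.002, 0, 0, 0, 0], [-0.0096, -0.0041, 0, 0, 0, 0], [-0.0086, -0.006, 0, 0, 0, 0], [-0.0071, -0.0076, 0, 0, 0, 0], [-0.0054, -0.009, 0, 0, 0, 0], [-0.0034, -0.0099, 0, 0, 0, 0], [-0.0012, -0.0086, 0, 0, 0, 0]]
```

>>> servo_tool --motion '[[[0.0034,0.0061,0,0,0,0],[0.0034,0.0099,0,0,0,0],[0.0013,0.0103,0,0,0,0],[-0.0009,0.0104,0,0,0,0],[-0.0031,0.01,0,0,0,0],[-0.005,0.0092,0,0,0,0],[-0.0069,0.0079,0,0,0,0],[-0.0083,0.0063,0,0,0,0]]]'

```text
time: 12.65
eef_pos: [0.5005, 0.2155, 0.2988]
tcp_rot: [[-0.981, -0.196, -0.002], [-0.196, 0.981, 0.0], [0.002, 0.001, -1.0]]
ft_force: [-3.2, -4.1, 3.8]
finger_gap: 0.232
grasp_force: 25.0
```

>>> servo_tool --motion '[[[-0.0095,0.0044,0,0,0,0],[-0.0102,0.0023,0,0,0,0],[-0.0105,0.0002,0,0,0,0],[-0.0102,-0.002,0,0,0,0],[-0.0096,-0.0041,0,0,0,0],[-0.0086,-0.006,0,0,0,0],[-0.0071,-0.0076,0,0,0,0],[-0.0054,-0.009,0,0,0,0]]]'

```text
time: 13.32
eef_pos: [0.5753, 0.2068, 0.2987]
tcp_rot: [[-0.981, -0.195, -0.003], [-0.195, 0.981, -0.001], [0.003, -0.0, -1.0]]
ft_force: [-16.9, -5.5, 8.1]
finger_gap: 0.226
grasp_force: 25.0
```

>>> servo_tool --motion '[[[-0.0034,-0.0099,0,0,0,0],[-0.0013,-0.0103,0,0,0,0],[0.0014,-0.0104,0,0,0,0],[0.0036,-0.01,0,0,0,0],[0.005,-0.0092,0,0,0,0],[0.0069,-0.0079,0,0,0,0],[0.0083,-0.0063,0,0,0,0],[0.0095,-0.0044,0,0,0,0]]]'

```text
time: 13.98
eef_pos: [0.5589, 0.1343, 0.2987]
tcp_rot: [[-0.981, -0.195, -0.0], [-0.195, 0.981, 0.003], [-0.0, 0.003, -1.0]]
ft_force: [-2.5, 13.9, 0.8]
finger_gap: 0.23
grasp_force: 25.0
```

>>> servo_tool --motion '[[[0.0102,-0.0023,0,0,0,0],[0.0105,-0.0002,0,0,0,0],[0.0102,0.002,0,0,0,0],[0.0096,0.0041,0,0,0,0],[0.0086,0.006,0,0,0,0],[0.0071,0.0076,0,0,0,0],[0.0054,0.009,0,0,0,0],[0.0034,0.0099,0,0,0,0]]]'

```text
time: 14.65
eef_pos: [0.4879, 0.1568, 0.2988]
tcp_rot: [[-0.981, -0.195, 0.001], [-0.195, 0.981, -0.001], [-0.001, -0.001, -1.0]]
ft_force: [5.9, -3.8, -0.3]
finger_gap: 0.229
grasp_force: 25.0
```

```bash
python3 - <<'E'
from rig import monitor,eyes
from h import *
p=pickle.load(open("jig.pkl","rb"));m=monitor.read_state()
c=eyes.capture("scene")
print(toJ(p,m["eef_pos"]),toJ([0,0,p[2]],m["ft_force"]),m["finger_gap"],m["moment"])
cv2.imwrite("pics/s4.png",cv2.resize(c["color"][100:290,215:415],None,fx=3,fy=3,interpolation=cv2.INTER_CUBIC))
E
```

```text
[-0.04982718  0.15412943  0.29878494] [ 5.07720943 -4.88017745 -0.33854481] 0.2287379956239845 [-0.51885817 -1.07685084  0.02607996]
```

View pics/s4.png

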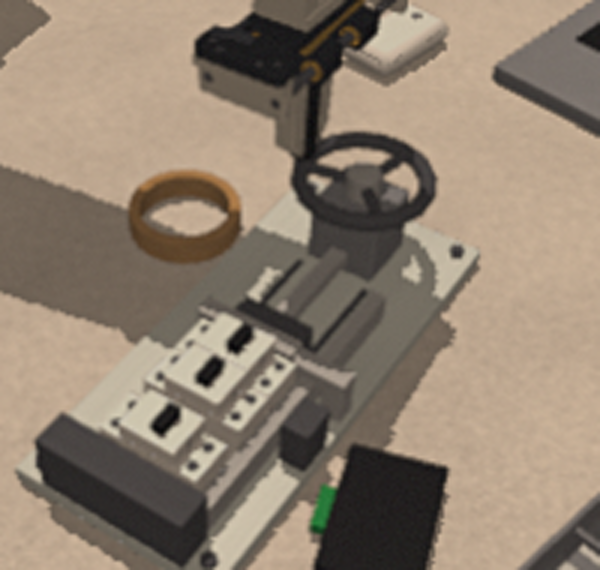

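The slide has closed b3 onto b2, and the breakers stay straight along the fence. I'll continue winding.

>>> servo_tool --motion '[[[0.0013,0.0103,0,0,0,0],[-0.0009,0.0104,0,0,0,0],[-0.0031,0.01,0,0,0,0],[-0.005,0.0092,0,0,0,0],[-0.0065,0.0079,0,0,0,0],[-0.0079,0.0063,0,0,0,0],[-0.0092,0.0044,0,0,0,0],[-0.0102,0.0023,0,0,0,0]]]'

```text
time: 15.37
eef_pos: [0.5173, 0.2254, 0.2987]
tcp_rot: [[-0.981, -0.196, -0.001], [-0.196, 0.981, 0.001], [0.001, 0.001, -1.0]]
ft_force: [-3.9, -3.1, 4.4]
finger_gap: 0.229
grasp_force: 25.0
```

>>> servo_tool --motion '[[[-0.0105,0.0002,0,0,0,0],[-0.0102,-0.002,0,0,0,0],[-0.0096,-0.0041,0,0,0,0],[-0.0086,-0.006,0,0,0,0],[-0.0071,-0.0076,0,0,0,0],[-0.0054,-0.009,0,0,0,0],[-0.0034,-0.0099,0,0,0,0],[-0.0008,-0.0086,0,0,0,0]]]'

```text
time: 16.03
eef_pos: [0.5809, 0.193, 0.2987]
tcp_rot: [[-0.98, -0.197, -0.001], [-0.197, 0.98, 0.012], [-0.001, 0.012, -1.0]]
ft_force: [-3.9, 49.6, -3.6]
finger_gap: 0.67
grasp_force: 25.1
```

```bash
python3 - <<'E'
from rig import monitor,eyes
from h import *
from circ import rows
p=pickle.load(open("jig.pkl","rb"));m=monitor.read_state()
x=toJ(p,m["eef_pos"]);print(x,np.degrees(np.arctan2(x[1]-.165,x[0]+.001)),toJ([0,0,p[2]],m["ft_force"]),m["finger_gap"],m["moment"])
rows(-147-570,[6,6,4,4,4,4,4,4,4,4,4])
E
```

```text
[0.04841199 0.17139094 0.29874478] 7.3697120254404815 [ 5.88962861 49.43922719 -3.62231462] 0.6701822752720242 [ 8.58863783  0.66775981 -0.4989721 ]
[[0.0, -0.0052, 0, 0, 0, 0], [0.0005, -0.0052, 0, 0, 0, 0], [0.0007, -0.0034, 0, 0, 0, 0], [0.0009, -0.0034, 0, 0, 0, 0], [0.0011, -0.0033, 0, 0, 0, 0], [0.0014, -0.0032, 0, 0, 0, 0], [0.0016, -0.0031, 0, 0, 0, 0], [0.0018, -0.003, 0, 0, 0, 0]]
[[0.002, -0.0029, 0, 0, 0, 0], [0.0022, -0.0027, 0, 0, 0, 0], [0.0023, -0.0026, 0, 0, 0, 0]]
```

```bash
python3 - <<'E'
from rig import monitor,eyes
from h import *
c=eyes.capture("scene");pickle.dump(c,open("s5.pkl","wb"));t=eyes.capture("top");pickle.dump(t,open("t5.pkl","wb"))
a=cv2.resize(c["color"][130:290,215:355],None,fx=3.7,fy=3.7,interpolation=cv2.INTER_CUBIC)
cv2.imwrite("pics/s5.png",a)
E
```

```text
(no output)
```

View pics/s5.png

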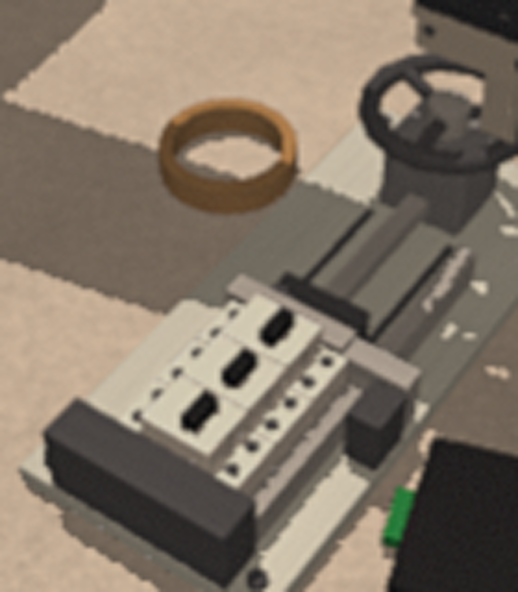

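The row is closed and straight, and the lug seems to meet the stop block at (360,375). I'll check the slide position numerically.

```bash
python3 - <<'E'
from rig import monitor
from h import *
np.set_printoptions(precision=1,suppress=True)
p=pickle.load(open("jig.pkl","rb"));c=pickle.load(open("s5.pkl","rb"))
s=lambda x,y:((x+.5)/3.7+214.5,(y+.5)/3.7+129.5)
for n,q,z in [("slide front L",(228,288),.065),("slide front mid",(345,350),.065),("endstop L",(80,400),.066),("endstop R",(255,500),.066),("tog1",(198,411),.085),("tog2",(239,368),.085),("tog3",(277,326),.085)]:
    print(n,toJ(p,onz(c,s(*q),z))*1000)
for x in(-40,40):
  for y in(-20,-12): print(x,y,(proj(c,J(p,x/1000,y/1000,.065))[0]-[214.5,129.5])*3.7)
print((proj(c,J(p,.073,-.02,.036))[0]-[214.5,129.5])*3.7)
m=monitor.read_state();print(m["time"],m["finger_gap"],m["ft_force"])
E
```

```text
slide front L [-38.9 -15.4  65. ]
slide front mid [ 42.2 -17.1  65. ]
endstop L [ -55.8 -129.2   66. ]
endstop R [  59.1 -129.    66. ]
tog1 [  10.6 -110.8   85. ]
tog2 [ 11.2 -74.9  85. ]
tog3 [ 11.  -38.6  85. ]
-40 -20 [222.3 292.5]
-40 -12 [230.4 284.3]
40 -20 [339.3 352.1]
40 -12 [347.  343.1]
[386.9 411.1]
16.1333 0.6778108684351594 [-3.9 50.5 -3.4]
```

>>> servo_tool --motion '[[[0,0,0,0,0,0],[0,0,0,0,0,0],[0,0,0,0,0,0],[0,0,0,0,0,0],[0,0,0,0,0,0],[0,0,0,0,0,0]]]' --jaw 1

```text
time: 16.63
eef_pos: [0.5807, 0.1893, 0.2986]
tcp_rot: [[-0.981, -0.195, -0.0], [-0.195, 0.981, -0.0], [0.0, -0.0, -1.0]]
ft_force: [-0.2, -0.0, 0.4]
finger_gap: 0.994
grasp_force: 0.0
```

```bash
python3 - <<'E'
from rig import monitor
m=monitor.read_state();print(m["time"],m["finger_gap"],m["ft_force"],m["eef_pos"])
E
```

```text
16.6333 0.9939231244107745 [-0.24409438 -0.03941165  0.35632398] [0.58072973 0.18925298 0.29863645]
```

>>> servo_tool --motion '[[[0,0,-0.02,0,0,0],[0,0,-0.035,0,0,0],[0,0,-0.035,0,0,0],[0,0.02,0,0,0,0],[0,0.035,0,0,0,0],[0,0.035,0,0,0,0],[0,0.03,0,0,0,0],[0,0,0,0,0,0]]]'

```text
time: 17.3
eef_pos: [0.556, 0.3108, 0.3885]
tcp_rot: [[-0.98, -0.198, -0.001], [-0.198, 0.98, 0.001], [0.0, 0.001, -1.0]]
ft_force: [0.4, 0.2, 1.1]
finger_gap: 0.998
grasp_force: 0.0
```

```bash
python3 - <<'E'
from rig import monitor,eyes
from h import *
c=eyes.capture("scene");t=eyes.capture("top");w=eyes.capture("wrist");pickle.dump((c,t,w),open("s6.pkl","wb"))
m=monitor.read_state();print(m["ft_force"],m["finger_gap"])
a=cv2.resize(c["color"][180:300,225:345],(480,480),interpolation=cv2.INTER_CUBIC)   # x4
p=pickle.load(open("jig.pkl","rb"));u=proj(t,J(p,.02,-.03,.04))[0].astype(int);x0,y0=u[0]-25,u[1]-60;print(x0,y0)
b=cv2.resize(t["color"][y0:y0+120,x0-15:x0+65],(320,480),interpolation=cv2.INTER_CUBIC)
cv2.imwrite("pics/s6.png",np.hstack([a,b]))
E
```

```text
[ 0.39507303 -0.67800839 -0.54461126] 1.0005339284477408
243 142
```

View pics/s6.png

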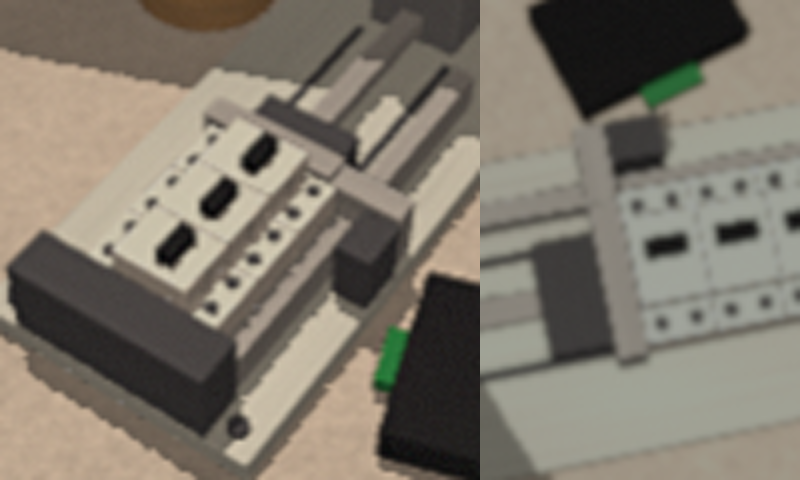

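The slide's lug sits flush on the stop block at (385,215) with no visible gap. The three breakers are packed straight along the fence, the adapter hasn't moved, and the arm is clear.

```bash
python3 -c "
from rig import manip
print(manip.hand_in())"
```

```text
the job is handed in; nothing more can be done
None
```

The job is handed in at about 17 s of the 69 s: all three breakers are straight against the fence, the slide is wound until its lug touches the stop block, and the tape roll, adapter box and screwdriver were never touched.

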